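# Function-check the headlamp and log it

## Task

Check the headlamp in its dock: switch it on by pressing down the black-dot end of its yellow rocker, then, with it on, press the green key fully down and let it come back up to log the lamp as working, and last switch the headlamp off again by pressing down the rocker's plain end. Do it all by pressing with the closed fingers: pick nothing up, leave the headlamp seated in its dock, do not press the red or white key, leave the other gear where it is, and finish clear of everything.

Things in the scene. Friction and masses are not known exactly. Their poses are not given: they have to be found in the camera images.
- headlamp: compact black headlamp, casing 66 x 46 x 34 mm, 110 g, loose, sitting in its dock; origin at the centre of its underside, x along its length, lens on the -x face, z up. It stays in the dock when pressed from above
- dock: grey plastic dock 112 x 84 mm, 12 mm thick, fixed to the bench, with a 9 mm high lip around the headlamp (2 mm play); origin at the centre of its underside, axes as the headlamp's (headlamp origin 12 mm above)
- rocker (a joint): angle of the headlamp's yellow rocker, 42 x 24 x 8 mm, on top of the casing: -0.22 rad is off (black-dot end up), +0.22 rad is on (black-dot end down, plain end up). It turns about the headlamp's y axis, needs about 2 to 5 N on the raised end and stays where it is left; it starts off
- rocker_dot (a point): top of the rocker at the black dot (13 mm across), 14 mm from the pivot towards the lens (headlamp -x); moves with the rocker
- rocker_plain (a point): top of the rocker at its plain end, 14 mm from the pivot away from the lens; moves with the rocker
- rocker_pivot (a point): middle of the rocker on its hinge line, 41 mm above the headlamp's underside; the rocker's top face is 4 mm above it when level. The casing's top is 7 mm below it
- key_green (a joint): travel of the green key cap: 0 up, 0.006 m fully down; a spring returns it, it starts to move at about 1.2 N and about 4 N holds it fully down
- key_green_top (a point): centre of the top face of the green round cap (36 mm across), the lamp works key; pressed straight down; moves with the cap
- key_green_base: black housing of the green key, 52 mm across and 12 mm high, fixed to the bench; the cap stands 10 mm above it (top 22 mm above the bench) when up; origin at the centre of its underside on the bench
- key_red (a joint): travel of the red key cap: 0 up, 0.006 m fully down; a spring returns it, it starts to move at about 1.2 N and about 4 N holds it fully down
- key_red_top (a point): centre of the top face of the red round cap (36 mm across), the reject key; pressed straight down; moves with the cap
- key_red_base: black housing of the red key, 52 mm across and 12 mm high, fixed to the bench; the cap stands 10 mm above it (top 22 mm above the bench) when up; origin at the centre of its underside on the bench
- key_white (a joint): travel of the white key cap: 0 up, 0.006 m fully down; a spring returns it, it starts to move at about 1.2 N and about 4 N holds it fully down
- key_white_top (a point): centre of the top face of the white round cap (36 mm across), the spare key; pressed straight down; moves with the cap
- key_white_base: black housing of the white key, 52 mm across and 12 mm high, fixed to the bench; the cap stands 10 mm above it (top 22 mm above the bench) when up; origin at the centre of its underside on the bench
- cam: orange climbing cam lying on the bench: four lobes 42 mm high, 50 mm wide along y, with a stem 112 mm long along +x; origin under the lobes
- nut_tool: flat steel nut tool 235 mm long along x, 5 mm thick; origin near its middle on its underside
- bowl: blue ceramic bowl, 124 mm across, 50 mm high; origin at the centre of its underside
- carabiner: aluminium carabiner lying flat, 103 x 62 x 10 mm; origin in its middle on the bench
- tier_low: lower of two stacked grey plastic trays, 186 x 248 x 40 mm with four corner posts up to 74 mm that carry the upper one; origin at the centre of its underside
- tier_top: upper of the two stacked grey trays, same size, top rim 114 mm above the bench; origin at the centre of its underside
Mind the look-alikes: they are no part of the job. What is shaped like the key_green_base but blue is not meant. Leave any brown or orange look-alike of the headlamp alone.

How it is judged (in metres and radians):
On the way, in this order (a step that is already met when the one before it is completed fails the run):
1. the rocker is pressed over to on by the fingers (value of joint rocker above 0.15 rad and contact force between the fingers and headlamp above 0.2 N), for 0.05 s.
2. with the headlamp on, the green key is pressed down by the fingers (value of joint key_green above 0.0042 m and value of joint rocker above 0.12 rad and contact force between the fingers and key_green_base above 0.2 N), for 0.05 s.
3. with the green key back up, the rocker is pressed over to off by the fingers (value of joint rocker below -0.15 rad and value of joint key_green below 0.0015 m and contact force between the fingers and headlamp above 0.2 N), for 0.05 s.
At the end, for the whole second after the job is handed in: The rocker is off (below -0.15 rad), all three keys are up (within 1.5 mm), the headlamp sits at rest in its dock (within 8 mm sideways, 5 mm in height, 0.1 rad of tilt), and every other piece of gear is within 30 mm of where it was (value of joint rocker below -0.15 rad and value of joint each of key_green, key_red, key_white below 0.0015 m and horizontal distance between headlamp and dock below 0.008 m and z of headlamp in the frame of dock below 0.017 m and angle between headlamp's own z axis and vertical below 0.1 rad and linear speed of headlamp below 0.02 m/s and distance of each of cam, nut_tool, bowl, carabiner, tier_low, tier_top from where it was at the start of the episode below 0.03 m); the robot touches nothing.
It fails at once if the headlamp is lifted or shifted out of its dock (z of headlamp in the frame of dock above 0.022 m or horizontal distance between headlamp and dock above 0.015 m or angle between headlamp's own z axis and vertical above 0.35 rad).
It fails at once if the red or white key is pressed (value of joint any of key_red, key_white above 0.003 m).
It fails at once if the green key is pressed while the headlamp is not on (value of joint key_green above 0.003 m and value of joint rocker below 0.05 rad).
It fails at once if other gear is moved or lifted more than 30 mm (distance of any of cam, nut_tool, bowl, carabiner, tier_low, tier_top from where it was at the start of the episode above 0.03 m).
It also fails if it takes over 48 s, if anything falls off the work surface, if the arm or the gripper's body presses on something with over 40 N, if the wrist force passes 120 N, or if a joint passes its speed limit or range.

## Robot

A 6-joint arm with a two-finger parallel gripper is mounted at the origin on the work surface. World frame = base frame: x ahead of the robot, y to its left, z up, the work surface at z = 0. Lengths are in mm, angles in rad, forces in N, time in s.
With the tool pointing down it reaches from about 300 to 775 mm from the base axis. Payload 14.6 kg.
Tool frame: the origin (TCP) lies midway between the tips of the shut fingers; the grasp point (between the pads) lies 19 mm behind it (env.grip_point_offset is the distance from the TCP to the grasp point, in mm); z points along the fingers, y is the line along which they close (so a half turn about z gives the same grasp; the last joint's range is limited). The gripper opens to 85 mm and grips with 20 to 120 N. Pads are 22 mm wide; open, the fingers measure 114 mm over their backs; the gripper's body (76 mm by 85 mm) begins 54 mm behind the grasp point. The pads swing forward as they close: fully open they stand 13 mm farther back than shut.
Start: joints at [1.22, 0.3, 1.521, -0, 1.321, -0.067], TCP at [154.001, 527.99, 231.281] pointing down, gripper open.
Joint ranges: [-3.03, 3.03], [-0.79, 2.21], [0.23, 2.52], [-1.04, 4.18], [0, 3.07], [-2.55, 2.55]. Speed limits (rad/s): [2.22, 2.22, 2.57, 3.14, 3.14, 3.14].

## Interface

Orientations are given as a rotation vector (axis times angle).
In Python, from workcell import env gives the robot as it stands.
- The arm moves only by the shell command python3 -m crank 'ROWS'. ROWS is JSON, a list of rows, each a list of 7 numbers: the finger opening in mm, from 0 to 85.4, then the shift along the tool's x, y, z in mm, then the turn, a rotation vector about the tool's x, y, z in degrees. A call has exactly 10 rows; each row shifts and turns the commanded pose from where the row before left it, along the tool's axes as they then stand; what a row does not reach is not made up. A row lasts 1/10 s, in which the tool goes at most 50 mm and 8.59 degrees, less where a joint would pass 70% of its speed; a pose out of reach is approached as far as the arm can. A call with a gripper value outside its range is refused whole. The fingers move at their own pace and stop on an object; the grip force is fixed at half the most. Time passes only in rows, so rows that do not move let the fingers close, or fill a call up. It gives the time, the measured TCP pose, the force, the opening and the grip force at its end, in the units of the state.
- env.state(): the state, without advancing time (a new reading comes with each control period).
- env.get_image(name): name is "scene" or "top" or "wrist"; returns the picture (480x640x3 uint8, blue, green, red); there is no depth.
- env.calibration(name): a dict with "mtx" (3x3 intrinsics, pixels), "view" (4x4, takes a point from world to camera coordinates). Camera axes: x right, y down, z forward; pixel columns grow to the right and rows downward; lengths in mm; the calibration is good to about 2 mm. A picture is of the moment at which its call begins: read the wrist's pose just before it. calibration takes no time and is no camera call; for the wrist camera it gives the pose at the moment of the call.
- env.finish_job(): hands the job in; it is judged then, once.
The state is a dict: "time": time; "joint_pos": joint angles; "joint_velocities": joint speeds; "joint_efforts": joint torques, N m; "ee_pos": TCP position; "tcp_rot": TCP orientation; "ft_force": force on the tool from outside, world axes, zero at the start; "torque": the same for the moment, N m; "finger_gap": opening from 0.0 (shut) to 1.0 (fully open); "finger_force": force on a finger pad.
Only numpy, scipy, OpenCV 4.12 (cv2) and the standard library are available. Lean on these libraries where they do the work, as an engineer would, in place of code of your own. Each camera call takes 0.05 s, during which the arm holds its last target. There are 200 camera calls.

## Working session

There is one attempt and no reset: what is moved stays moved. The work goes in short steps, Python scripts to look and compute and a shell command to move; the robot and the scene stay as the last step left them, time stands still between calls to the robot, and variables do not carry over. Pictures are saved under pics/ and viewed, at most 10 in all, crops included, and the job is handed in when it is done.

```bash
mkdir -p pics; ls; python3 - <<'E'
from workcell import env
import cv2
print(env.state())
for n in("scene","top"):
    cv2.imwrite(f"pics/{n}0.png",env.get_image(n)); c=env.calibration(n); print(n,c)
E
```

```text
pics
{'time': 0.0, 'joint_pos': array([ 1.22037191e+00,  3.00472364e-01,  1.52155165e+00, -3.54354219e-05,
        1.32068460e+00, -6.65749841e-02]), 'joint_velocities': array([ 0.00069314, -0.00014504,  0.00139239, -0.00066134, -0.00134242,
        0.00051632]), 'joint_efforts': array([-3.97352524e-04, -5.43477345e+01, -3.61794949e+01, -5.21960374e-06,
        3.98964359e-03,  1.05003750e-05]), 'ee_pos': array([153.95174527, 527.78652211, 230.73306593]), 'tcp_rot': array([-4.44332665e-01, -3.10981182e+00,  1.72603749e-03]), 'ft_force': array([-0.99289574, -0.27920647, -0.33536245]), 'torque': array([ 0.02279484,  0.06464371, -0.00208289]), 'finger_force': 0.0, 'finger_gap': 0.9972136421261897}
scene {'mtx': array([[523.53633776,   0.        , 330.18410728],
       [  0.        , 523.53633776, 245.28756126],
       [  0.        ,   0.        ,   1.        ]]), 'view': array([[-4.47404776e-01,  8.94142501e-01, -1.83889490e-02,
         1.77410018e+02],
       [ 6.90664727e-01,  3.32381146e-01, -6.42265528e-01,
        -3.56150807e+02],
       [-5.68164766e-01, -3.00053264e-01, -7.66261599e-01,
         1.73465645e+03],
       [ 0.00000000e+00,  0.00000000e+00,  0.00000000e+00,
         1.00000000e+00]])}
top {'mtx': array([[553.97549927,   0.        , 313.66584888],
       [  0.        , 553.97549927, 241.14833119],
       [  0.        ,   0.        ,   1.        ]]), 'view': array([[-1.34914092e-01, -9.90844354e-01, -5.06502419e-03,
         1.13132838e+02],
       [-9.69352476e-01,  1.33043495e-01, -2.06531365e-01,
         5.36545240e+02],
       [ 2.05314306e-01, -2.29541979e-02, -9.78426870e-01,
         1.16463789e+03],
       [ 0.00000000e+00,  0.00000000e+00,  0.00000000e+00,
         1.00000000e+00]])}
```

View pics/scene0.png

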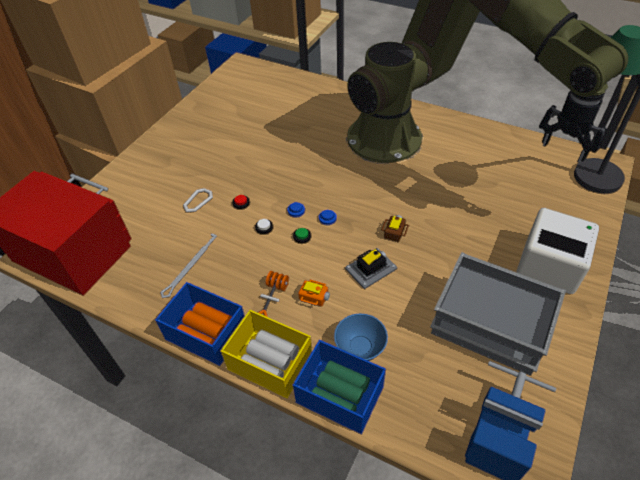

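View pics/top0.png

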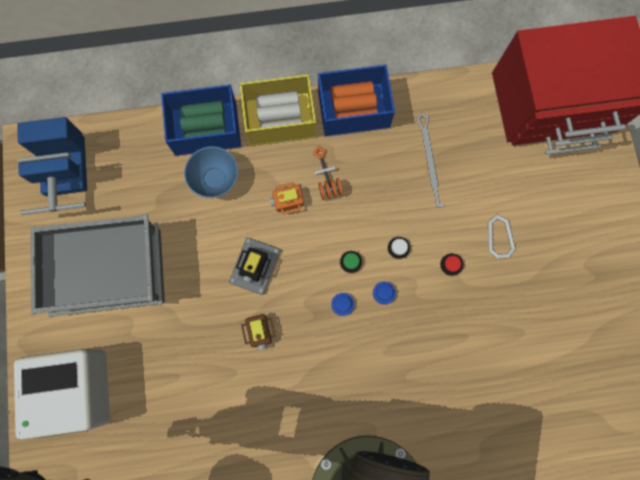

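The scene and top views show three headlamps. In the top view they are the black one in the grey dock at (255,264), a brown one at (257,331) and an orange one at (288,197). Only the black one in the dock fits the description. The green key is at (351,261), white at (400,247), red at (452,264), with two blue look-alikes at (343,304) and (385,292). I'll confirm in an enlarged crop and measure.

```bash
cat > h.py <<'E'
import numpy as np, cv2
def ray(c,u,v,z):
    K,V=np.array(c["mtx"]),np.array(c["view"]);R,t=V[:3,:3],V[:3,3]
    o=-R.T@t; d=R.T@np.linalg.solve(K,[u,v,1.]); return o+d*(z-o[2])/d[2]
def proj(c,p):
    q=np.array(c["view"])[:3]@np.r_[p,1]; q=np.array(c["mtx"])@q; return q[:2]/q[2]
def blobs(im,lo,hi,box,amin=15):
    x0,y0,x1,y1=box; m=cv2.inRange(cv2.cvtColor(im[y0:y1,x0:x1],cv2.COLOR_BGR2HSV),lo,hi)
    out=[]
    for k in cv2.findContours(m,cv2.RETR_EXTERNAL,cv2.CHAIN_APPROX_NONE)[0]:
        if cv2.contourArea(k)>=amin:
            k=k+np.array([x0,y0]); out.append((cv2.contourArea(k),cv2.minAreaRect(k),k))
    return sorted(out,key=lambda a:-a[0])
E
python3 - <<'E'
from workcell import env
from h import *
S={}
for n,by,bg in(("top",(225,235,285,300),(335,245,368,278)),("scene",(340,240,400,290),(285,222,320,248))):
    im=cv2.imread(f"pics/{n}0.png"); c=env.calibration(n)
    for nm,lo,hi,b,z in(("rock",(22,90,90),(35,255,255),by,57),("green",(45,80,40),(85,255,255),bg,22)):
        for a,r,k in blobs(im,lo,hi,b)[:2]:
            print(n,nm,a,r,ray(c,*r[0],z).round(1))
            if nm=="rock": print([ray(c,*p,z)[:2].round(1).tolist() for p in cv2.boxPoints(r)])
im=cv2.imread("pics/top0.png"); s=cv2.imread("pics/scene0.png")
a=cv2.resize(im[225:305,215:295],(480,480),interpolation=2);b=cv2.resize(s[240:290,345:397],(300,288),interpolation=2)
o=np.zeros((480,780,3),np.uint8);o[:,:480]=a;o[:288,480:]=b;cv2.imwrite("pics/crop.png",o)
E
```

```text
top rock 210.5 ((251.70692443847656, 262.0172424316406), (12.080193519592285, 19.958581924438477), 23.198591232299805) [519.  179.9  57. ]
[[506.9, 202.1], [545.0, 180.6], [531.2, 157.7], [493.2, 179.3]]
top green 217.5 ((351.0, 260.5), (17.0, 16.0), 90.0) [498.6 -38.6  22. ]
scene rock 123.5 ((371.4800109863281, 256.1399841308594), (9.600000381469727, 17.400001525878906), 53.13010025024414) [521.4 181.9  57. ]
[[536.4, 161.1], [489.1, 179.3], [506.3, 202.7], [552.7, 184.4]]
scene green 111.0 ((301.5, 233.5), (11.0, 13.0), 90.0) [505.2 -33.4  22. ]
```

View pics/crop.png

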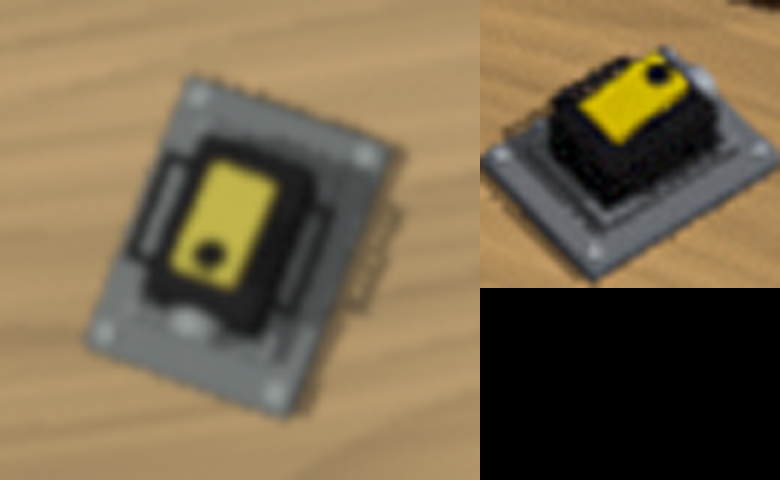

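The crop confirms it: black headlamp in the grey dock, with the black dot at crop (208,253), on the lens end towards the robot. I'll close the fingers and move closer for a wrist check.

```bash
python3 -m crank '[[0,-35,-20,0,0,0,0],[0,-35,-20,0,0,0,0],[0,-35,-20,0,0,0,0],[0,-35,-20,0,0,0,0],[0,-35,-20,0,0,0,0],[0,-35,-20,0,0,0,0],[0,-35,-20,0,0,0,0],[0,-35,-20,0,0,0,0],[0,-35,-20,0,0,0,0],[0,0,0,0,0,0,0]]'
python3 - <<'E'
from workcell import env
from h import *
s=env.state();c=env.calibration("wrist");im=env.get_image("wrist")
print(s["ee_pos"],s["tcp_rot"],c); cv2.imwrite("pics/w1.png",im)
for nm,p in(("pivot",(519,180,57)),("green",(500,-38,22))): print(nm,proj(c,p))
E
```

```text
time: 1.1
ee_pos: [408.2, 264.2, 230.9]
tcp_rot: [-0.451, -3.109, 0.001]
ft_force: [-0.9, 0.2, -0.1]
finger_gap: -0.002
finger_force: 0.0
[408.20468893 264.16213707 230.94379366] [-4.50571649e-01 -3.10907876e+00  1.18475750e-03] {'mtx': array([[363.43868628,   0.        , 312.54886589],
       [  0.        , 363.43868628, 239.10340563],
       [  0.        ,   0.        ,   1.        ]]), 'view': array([[ 2.82791019e-01,  9.59181223e-01, -7.88320318e-04,
        -3.68730592e+02],
       [ 9.10855924e-01, -2.68285728e-01,  3.13630761e-01,
        -3.41368710e+02],
       [ 3.00617242e-01, -8.94100086e-02, -9.49544693e-01,
         2.80405058e+02],
       [ 0.00000000e+00,  0.00000000e+00,  0.00000000e+00,
         1.00000000e+00]])}
pivot [263.56766379 339.2911583 ]
green [ 80.52886138 354.45669282]
```

View pics/w1.png

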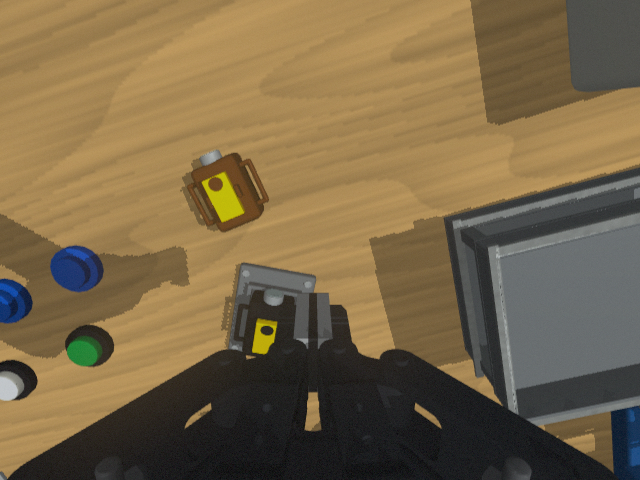

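The wrist view shows the black headlamp's dot at (267,331), partly hidden by the fingers, and the green cap at (84,349). I'll refine both positions from this nearer view.

```bash
python3 - <<'E'
from workcell import env
from h import *
c=env.calibration("wrist");im=cv2.imread("pics/w1.png")
a,r,k=blobs(im,(45,80,40),(85,255,255),(60,320,120,375))[0]; print("green",a,r,ray(c,*r[0],22))
g=cv2.minEnclosingCircle(k); print(ray(c,*g[0],22))
for a,r,k in blobs(im,(22,90,90),(35,255,255),(240,305,300,365),5): print("yel",a,r,[ray(c,*p,57)[:2].round(1).tolist() for p in cv2.boxPoints(r)])
m=cv2.inRange(im[322:341,257:278],(0,0,0),(60,60,60)); n,l,st,ce=cv2.connectedComponentsWithStats(m)
for i in range(1,n): print("dot",st[i],ce[i]+[257,322],ray(c,*(ce[i]+[257,322]),60).round(1))
t=env.calibration("top"); print("top dot",ray(t,249.7,267.2,60).round(1))
E
```

```text
green 789.0 ((84.12001037597656, 350.34002685546875), (32.599998474121094, 30.80000114440918), 36.869895935058594) [495.01266096 -29.82455886  22.        ]
[495.27998157 -29.66679879  22.        ]
yel 623.0 ((263.9189147949219, 336.4864807128906), (20.714271545410156, 34.85258483886719), 9.462322235107422) [[528.2, 164.3], [492.3, 182.9], [501.6, 201.1], [538.0, 183.0]]
dot [18  3  3 16 31] [276.35483871 334.35483871] [514.1 196.6  60. ]
dot [ 4  4 12  9 82] [266.59756098 330.07317073] [506.8 188.8  60. ]
top dot [507.7 185.3  60. ]
```

```bash
python3 -m crank '[[0,-23,-9,0,0,0,0],[0,-23,-9,0,0,0,0],[0,-23,-9,0,0,0,0],[0,-23,-9,0,0,0,0],[0,-23,-9,0,0,0,5.8],[0,0,0,30,0,0,5.7],[0,0,0,40,0,0,0],[0,0,0,40,0,0,0],[0,0,0,20,0,0,0],[0,0,0,0,0,0,0]]'
python3 - <<'E'
from workcell import env
from h import *
s=env.state();c=env.calibration("wrist");im=env.get_image("wrist")
print(s["ee_pos"],s["tcp_rot"]); 
print("tip",proj(c,s["ee_pos"]),"dot",proj(c,(507,187,60)))
cv2.imwrite("pics/w2.png",im)
E
```

```text
time: 2.15
ee_pos: [501.9, 192.0, 98.5]
tcp_rot: [-0.751, -3.046, 0.004]
ft_force: [0.6, 0.0, 1.1]
finger_gap: -0.001
finger_force: 0.0
[501.89197991 192.01052024  98.4751151 ] [-0.7510357  -3.04555021  0.00429126]
tip [312.33423943 311.6634301 ] dot [308.87105359 287.65940524]
```

View pics/w2.png

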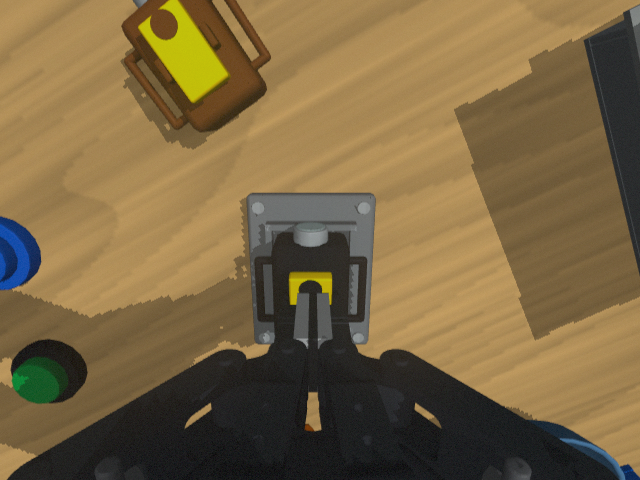

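The rocker's dot end is at (310,272) with the dot at (311,288). The fingers at x≈312 are well centred sideways and aligned.

```bash
python3 - <<'E'
from workcell import env
from h import *
c=env.calibration("wrist");s=env.state()
e=ray(c,310.5,272,61.5); d=ray(c,311,287,60)
ax=np.array([.883,-.469]); p=e[:2]+ax*21; print("end",e,"pivot",p,"tip along axis from pivot",(s["ee_pos"][:2]-p)@ax, "lat",(s["ee_pos"][0]-p[0])*.469+(s["ee_pos"][1]-p[1])*.883)
for nm,uv,z in(("dockR",(375,194),12),("dockL",(247,194),12)): print(nm,ray(c,*uv,z))
im=cv2.imread("pics/w2.png");k=blobs(im,(45,80,40),(85,255,255),(0,330,100,420))[0][2]
g=cv2.minEnclosingCircle(k);print(g,ray(c,*g[0],20))
E
```

```text
end [500.67858355 192.2210437   61.5       ] pivot [519.22158355 182.3720437 ] tip along axis from pivot -18.933814073512018 lat 1.0871961760081383
dockR [490.52970235 243.97947321  12.        ]
dockL [452.39470603 171.11596018  12.        ]
((39.5, 380.5), 27.865848541259766) [500.53548291 -34.98028048  20.        ]
```

```bash
python3 -m crank '[[0,-2,0,15,0,0,0],[0,0,0,15,0,0,0],[0,0,0,6,0,0,0],[0,0,0,2,0,0,0],[0,0,0,1.5,0,0,0],[0,0,0,1.5,0,0,0],[0,0,0,1,0,0,0],[0,0,0,1,0,0,0],[0,0,0,0.5,0,0,0],[0,0,0,0,0,0,0]]'
```

```text
time: 3.2
ee_pos: [505.6, 190.7, 57.8]
tcp_rot: [0.754, 3.05, 0.0]
ft_force: [-1.1, 1.1, 1.6]
finger_gap: -0.002
finger_force: 0.8
```

```bash
python3 -m crank '[[0,0,0,1,0,0,0],[0,0,0,1,0,0,0],[0,0,0,0.5,0,0,0],[0,0,0,0.5,0,0,0],[0,0,0,0.5,0,0,0],[0,0,0,0,0,0,0],[0,0,0,0,0,0,0],[0,0,0,0,0,0,0],[0,0,0,0,0,0,0],[0,0,0,0,0,0,0]]'
```

```text
time: 4.2
ee_pos: [505.6, 190.7, 54.6]
tcp_rot: [0.754, 3.05, 0.0]
ft_force: [-4.0, 2.0, 8.3]
finger_gap: -0.0
finger_force: 4.7
```

```bash
python3 -m crank '[[0,0,0,1,0,0,0],[0,0,0,0.5,0,0,0],[0,0,0,0,0,0,0],[0,0,0,-4,0,0,0],[0,0,0,-12,0,0,0],[0,0,0,-25,0,0,0],[0,0,0,-15,0,0,0],[0,20,0,0,0,0,0],[0,40,0,0,0,0,0],[0,0,0,0,0,0,0]]'
python3 - <<'E'
from workcell import env
from h import *
s=env.state();c=env.calibration("wrist");im=env.get_image("wrist");t=env.get_image("top");sc=env.get_image("scene")
print(s["ee_pos"],proj(c,(519,181.5,57)))
o=np.zeros((480,780,3),np.uint8);o[:,:480]=im[:,100:580];o[:300,480:]=cv2.resize(sc[240:290,345:395],(300,300));o[300:,480:660]=cv2.resize(t[240:290,228:278],(180,180))
cv2.imwrite("pics/w3.png",o);cv2.imwrite("pics/w3full.png",im)
E
```

```text
time: 5.2
ee_pos: [449.9, 219.7, 109.1]
tcp_rot: [-0.751, -3.05, 0.001]
ft_force: [-0.5, -0.3, 0.7]
finger_gap: -0.001
finger_force: 0.0
[449.94248625 219.66436218 109.10046481] [309.65706256 379.5908274 ]
```

View pics/w3.png

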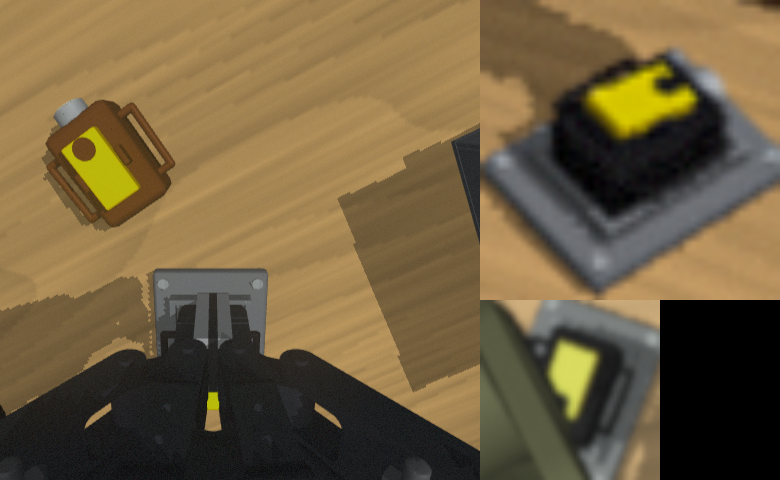

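```bash
python3 - <<'E'
from workcell import env
from h import *
c=env.calibration("scene");a=cv2.imread("pics/scene0.png");b=env.get_image("scene");cv2.imwrite("pics/s1.png",b)
for im in(a,b):
    x,r,k=blobs(im,(22,90,90),(35,255,255),(340,240,400,290))[0]; print(x,cv2.boundingRect(k))
ax=np.array([.883,-.469,0]);n=np.array([.469,.883,0]);P=np.array([519,181.5,53])
for t in(-.22,.22):
    q=[proj(c,P+ax*np.cos(t)*s*21+np.array([0,0,4+s*21*np.sin(t)])+n*12*w) for s in(-1,1) for w in(-1,1)]
    print(t,np.round(q,1).tolist())
s=env.state()
R=cv2.Rodrigues(np.array(s["tcp_rot"]))[0]; print("to green, tool axes",R.T@(np.array([499.5,-35,60])-s["ee_pos"]))
E
```

```text
123.5 (362, 249, 19, 16)
105.0 (363, 250, 18, 13)
-0.22 [[375.1, 247.8], [381.0, 253.6], [362.5, 257.3], [368.2, 263.2]]
0.22 [[375.0, 250.0], [380.8, 255.8], [362.6, 255.1], [368.4, 261.0]]
to green, tool axes [-159.03170082 -202.61754511   49.14538823]
```

The yellow blob's height in the scene view went from 16 to 13 px (predicted 15.4 to 11), so the rocker is on. Next I go over the green key.

```bash
python3 -m crank '[[0,-20,-25.3,0,0,0,0],[0,-20,-25.3,0,0,0,0],[0,-20,-25.3,0,0,0,0],[0,-20,-25.3,0,0,0,0],[0,-20,-25.3,0,0,0,0],[0,-20,-25.3,0,0,0,0],[0,-20,-25.3,0,0,0,0],[0,-19,-25.3,0,0,0,0],[0,0,0,35,0,0,0],[0,0,0,15,0,0,0]]'
python3 - <<'E'
from workcell import env
from h import *
s=env.state();c=env.calibration("wrist");im=env.get_image("wrist")
print(s["ee_pos"],"tip",proj(c,s["ee_pos"]),"green",proj(c,(499.5,-35,22)))
cv2.imwrite("pics/w4.png",im)
E
```

```text
time: 6.4
ee_pos: [498.5, -36.2, 56.8]
tcp_rot: [-0.757, -3.047, 0.0]
ft_force: [-0.0, 0.3, 0.4]
finger_gap: -0.001
finger_force: 0.0
[498.51998085 -36.17817368  56.77082441] tip [312.3900675  311.63986241] green [315.28974847 279.37626069]
```

View pics/w4.png

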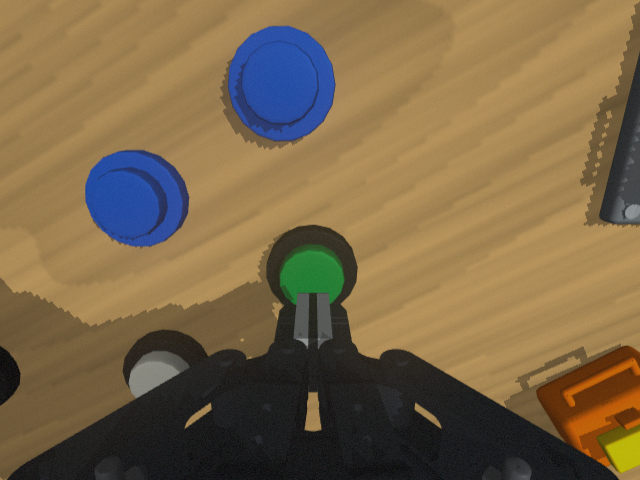

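The green cap is centred under the fingers, with its centre near (312,278). I'll press it straight down.

```bash
python3 -m crank '[[0,0,0,15,0,0,0],[0,0,0,15,0,0,0],[0,0,0,4,0,0,0],[0,0,0,2,0,0,0],[0,0,0,2,0,0,0],[0,0,0,1,0,0,0],[0,0,0,1,0,0,0],[0,0,0,0.5,0,0,0],[0,0,0,0,0,0,0],[0,0,0,0,0,0,0]]'
```

```text
time: 7.45
ee_pos: [499.2, -34.6, 18.5]
tcp_rot: [0.753, 3.049, 0.0]
ft_force: [1.8, -1.9, 2.7]
finger_gap: 0.001
finger_force: 1.3
```

```bash
python3 -m crank '[[0,0,0,1,0,0,0],[0,0,0,1,0,0,0],[0,0,0,1,0,0,0],[0,0,0,0.5,0,0,0],[0,0,0,0,0,0,0],[0,0,0,0,0,0,0],[0,0,0,0,0,0,0],[0,0,0,0,0,0,0],[0,0,0,0,0,0,0],[0,0,0,0,0,0,0]]'
```

```text
time: 8.45
ee_pos: [499.3, -34.6, 15.8]
tcp_rot: [0.753, 3.049, 0.0]
ft_force: [-3.4, -0.0, 18.0]
finger_gap: -0.001
finger_force: 9.3
```

18 N means the key is fully down. Now I lift and go to the rocker's plain end.

```bash
python3 -m crank '[[0,0,0,-10,0,0,0],[0,0,0,-35,0,0,0],[0,0,0,-40,0,0,0],[0,13,40,0,0,0,0],[0,13,40,0,0,0,0],[0,13,40,0,0,0,0],[0,13,40,0,0,0,0],[0,14,40,0,0,0,0],[0,0,0,0,0,0,0],[0,0,0,0,0,0,0]]'
python3 - <<'E'
from workcell import env
from h import *
s=env.state();c=env.calibration("wrist");im=env.get_image("wrist");t=env.get_image("scene")
R=cv2.Rodrigues(np.array(s["tcp_rot"]))[0]; print(s["ee_pos"],"to plain, tool axes",R.T@(np.array([534,173.5,61])-s["ee_pos"]))
k=blobs(t,(45,80,40),(85,255,255),(285,222,320,248))[0];print(k[:2])
cv2.imwrite("pics/w5.png",im)
E
```

```text
time: 9.45
ee_pos: [532.9, 173.7, 99.2]
tcp_rot: [-0.751, -3.049, 0.001]
ft_force: [0.2, -0.3, -0.9]
finger_gap: 0.001
finger_force: 0.0
[532.93170581 173.66138913  99.15340764] to plain, tool axes [-1.07173005  0.39991344 38.15155669]
(104.0, ((301.0, 233.5), (11.0, 12.0), 90.0))
```

View pics/w5.png

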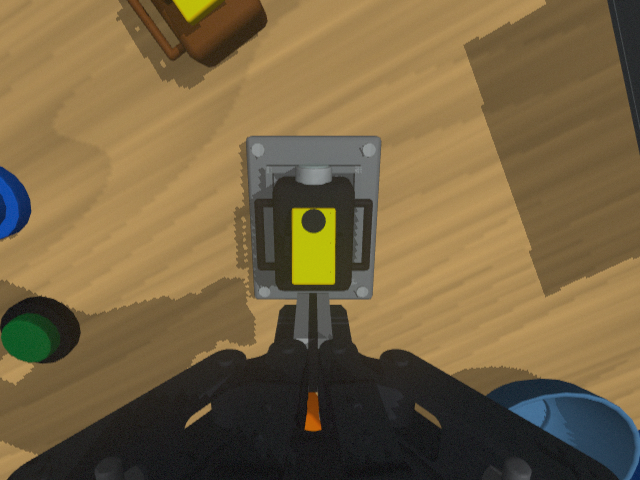

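The rocker is on, with the headlamp seated. The dot end is at (314,208) and the plain end edge at (314,285). I'll check the plain end against the fingertip.

```bash
python3 - <<'E'
from workcell import env
from h import *
c=env.calibration("wrist");s=env.state();R=cv2.Rodrigues(np.array(s["tcp_rot"]))[0]
for uv,z in(((314,285),61.5),((314,208),52.4),((313.5,221),54)):
    p=ray(c,*uv,z); print(p.round(1),(R.T@(p-s["ee_pos"])).round(1))
E
```

```text
[538.2 170.7  61.5] [-5.1  0.9 38. ]
[502.1 189.7  52.4] [35.6  0.8 47.1]
[507.9 186.3  54. ] [28.9  0.5 45.5]
```

```bash
python3 -m crank '[[0,-1,0.5,15,0,0,0],[0,0,0,15,0,0,0],[0,0,0,6,0,0,0],[0,0,0,2,0,0,0],[0,0,0,2,0,0,0],[0,0,0,1.5,0,0,0],[0,0,0,1,0,0,0],[0,0,0,1,0,0,0],[0,0,0,0.5,0,0,0],[0,0,0,0,0,0,0]]'
```

```text
time: 10.55
ee_pos: [535.3, 173.1, 56.2]
tcp_rot: [0.753, 3.049, 0.001]
ft_force: [4.3, -1.5, 4.5]
finger_gap: -0.0
finger_force: 2.5
```

```bash
python3 -m crank '[[0,0,0,1,0,0,0],[0,0,0,1,0,0,0],[0,0,0,0.5,0,0,0],[0,0,0,0.5,0,0,0],[0,0,0,0,0,0,0],[0,0,0,0,0,0,0],[0,0,0,0,0,0,0],[0,0,0,0,0,0,0],[0,0,0,0,0,0,0],[0,0,0,0,0,0,0]]'
```

```text
time: 11.55
ee_pos: [535.5, 173.2, 54.4]
tcp_rot: [0.753, 3.048, 0.001]
ft_force: [-2.2, -3.5, 19.3]
finger_gap: 0.001
finger_force: 9.1
```

The rocker is bottomed at 19 N. Now I lift clear and check.

```bash
python3 -m crank '[[0,0,0,-4,0,0,0],[0,0,0,-12,0,0,0],[0,0,0,-25,0,0,0],[0,0,0,-40,0,0,0],[0,-20,0,-20,0,0,0],[0,-20,0,0,0,0,0],[0,0,0,0,0,0,0],[0,0,0,0,0,0,0],[0,0,0,0,0,0,0],[0,0,0,0,0,0,0]]'
python3 - <<'E'
from workcell import env
from h import *
s=env.state();c=env.calibration("wrist");im=env.get_image("wrist");t=env.get_image("scene")
print(s["ee_pos"],s["ft_force"])
x,r,k=blobs(t,(22,90,90),(35,255,255),(340,240,400,290))[0]; print(x,cv2.boundingRect(k))
k=blobs(t,(45,80,40),(85,255,255),(285,222,320,248))[0];print(k[:2])
cv2.imwrite("pics/w6.png",im)
cv2.imwrite("pics/end.png",np.hstack([im[60:480,100:480],cv2.resize(t[230:290,335:395],(420,420))]))
E
```

```text
time: 12.55
ee_pos: [569.5, 154.9, 153.5]
tcp_rot: [-0.753, -3.049, 0.0]
ft_force: [0.3, 0.6, 0.6]
finger_gap: 0.002
finger_force: 0.0
[569.54602564 154.89180736 153.54818645] [0.31251856 0.61983522 0.58662536]
123.5 (362, 249, 19, 16)
(112.5, ((301.5, 233.5), (11.0, 13.0), 90.0))
```

View pics/end.png

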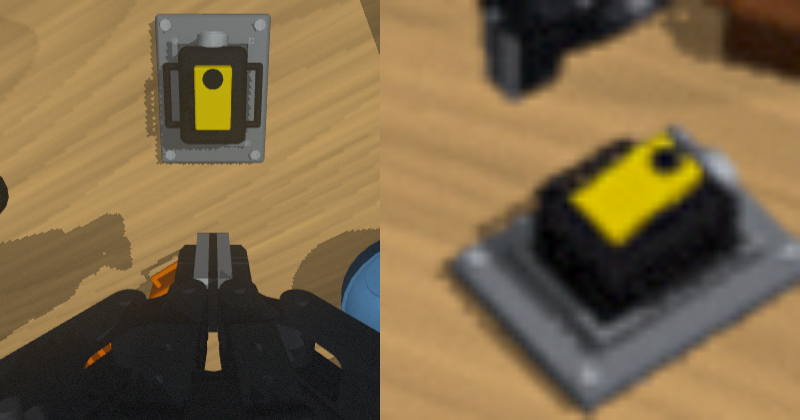

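The rocker is back to its starting image (blob 19x16 px, area 123.5), the green cap is up, the headlamp is seated and the robot is clear.

```bash
python3 -c "
from workcell import env
print(env.finish_job())"
```

```text
the job is handed in; nothing more can be done
None
```

I switched the headlamp on, pressed the green key fully down and let it come back up, then switched the headlamp off, and handed the job in with the robot clear at 12.6 s; the last pictures show the rocker off, the green key up and the headlamp seated, but no verdict came back.

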